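# Check the inked underside of a knife edge with an inspection mirror

### The arm

A 6-joint arm with a two-finger parallel gripper is mounted at the origin on the work surface. World frame = base frame: x ahead of the robot, y to its left, z up, the work surface at z = 0. Lengths are in m, angles in rad, forces in N, time in s.
With the tool pointing down it reaches from about 0.4 to 0.925 m from the base axis. Payload 12.5 kg.
Tool frame: the origin (TCP) lies between the finger pads; the fingertips stand 8 mm ahead of it and the grasp point (between the pads) lies 11 mm behind it; z points along the fingers, x is the direction in which the jaws open and shut, and the axes are right-handed (so a half turn about z gives the same grasp; the last joint's range is limited). The gripper opens to 95 mm and grips with 3 to 60 N. Pads are 20 mm wide; open, the fingers measure 119 mm over their backs; the gripper's body (75 mm by 180 mm) begins 59 mm behind the grasp point.
Start: joints at [1.024, 0.491, 1.559, -0, 1.092, -0.106], TCP at [0.267, 0.565, 0.223] pointing down, gripper open.
Joint ranges: [-3.1, 3.1], [-0.84, 2.19], [0.05, 2.79], [-1.13, 4.28], [0.06, 2.93], [-2.69, 2.69]. Speed limits (rad/s): [2.22, 2.22, 2.79, 3.14, 3.14, 3.14].

### API

Orientations are given as a unit quaternion [x, y, z, w].
In Python, from workcell import manip gives the robot as it stands. Calls block until the motion is done:
- manip.move_pose(position, orientation): joint-space move of the TCP to a pose.
- manip.servo_line(position, feed=0.15, attitude=None): straight line of the TCP; attitude=None keeps the orientation; feed is the mean speed in m/s.
- manip.movej(angles): joint-space move.
- manip.open() and manip.grab(f_grip=None): open the fingers fully, or close them until they stop; f_grip is the grip in N (None keeps the last).
- manip.hold(seconds).
- manip.solve_ik(position, orientation): joint angles nearest the present ones, or None.
- manip.read_camera(name): name is "scene" or "top" or "wrist"; returns a dict with "color" (384x512x3 uint8, red, green, blue), "fx", "fy", "cx", "cy" (pixels), "rvec" (rotation vector, rad) and "tvec" (3), from world to camera coordinates, as OpenCV has them; the wrist camera has in their place "hand_eye" (4x4, takes a point from camera to tool coordinates, whose origin is the TCP and whose axes are the tool frame's). Camera axes: x right, y down, z forward; pixel columns grow to the right and rows downward; lengths in m; the calibration is good to about 2 mm. A picture is of the moment at which its call begins: read the wrist's pose just before it. There is no depth.
A pose or a line that the arm cannot do raises manip.MotionError and nothing moves.
- manip.finish_job(): hands the job in, once; it reports no verdict.
Readings, each from a call of its own:
- manip.current_time(): time.
- manip.current_joint_positions(): joint angles.
- manip.current_dq(): joint speeds.
- manip.current_tau(): joint torques, N m.
- manip.current_ee_pos(): TCP position.
- manip.current_tool_rot(): TCP orientation.
- manip.current_contact_force(): force on the tool from outside, world axes, zero at the start.
- manip.current_ft_torque(): the same for the moment, N m.
- manip.current_width(): finger opening in m.
Only numpy, scipy, OpenCV 4.12 (cv2) and the standard library are available. Lean on these libraries where they do the work, as an engineer would, in place of code of your own. Each camera call takes 0.05 s, during which the arm holds its last target.

### The job

Lay the wooden-handled knife, inked side down as it is now, gently across the green blade rest, blade on the taller saddle and handle on the lower one, with the ink straight above the brass stud in the foot, and let go. Then take the inspection mirror by its blue handle, bring its glass under the blade about 9 cm below the ink, and angle it so that the bench camera sees the ink near the middle of the glass. Finish still holding the mirror there, steady and clear of knife, rest and camera; leave everything else where it is.

Things in the scene. Friction and masses are not known exactly. Their poses are not given: they have to be found in the camera images.
- knife_grip (a point): the knife's balance point, in the middle of its handle's thickness, 9 mm above the underside. Knife lying flat, 275 mm long. x to the tip, y to the blade's back (cutting edge at -y), z up. Wooden handle (24 mm wide, 18 mm high, brass bolster) from 85 mm behind to 20 mm ahead of this point; steel blade (34 mm wide, 3 mm thick) from 20 to 190 mm ahead
- ink (a point): the red ink mark, 34 x 7 mm, on the underside of the blade beside the edge, hidden from above: 105 mm towards the tip from knife_grip, 10 mm to the edge side (-y), 1.5 mm lower. Axes as the knife's
- knife: the knife, about 160 g: origin on the handle's underside, 9 mm below knife_grip, same axes. The blade is set half-way up the handle, so its underside is 7.5 mm above the handle's underside and overhangs the bench when the knife lies there
- stand: blade rest, fixed: green foot 100 x 285 x 12 mm, two 14 mm posts with narrow wooden saddles (16 mm along the knife, upturned ends 8 mm high). Origin on the bench under the brass stud (12 mm); y along the knife to the taller saddle, x away from the robot. Taller saddle: centre x -10, y 55, top z 160 mm, 54 mm between its ends. Lower: x -10, y -168, top z 152.5 mm, 44 mm between ends
- spot (a point): where the ink must lie: straight above the brass stud, 160 mm above the bench; axes as the stand's. The knife then points along the stand's +y, with knife_grip at x -10, y -105, z 161.5 mm of the stand
- bench_cam: bench camera, fixed: grey tube 37 mm thick, 85 mm long, on a 12 mm column with a 92 mm round foot, 230 mm high. Origin on the bench below the spot (the stand's origin); x points level from there to the camera, within 0.25 rad of the stand's x; z up. The middle of its lens is at x 170, z 175 mm; it looks down at 30 degrees to the place under the blade where the glass has to be
- aim (a point): a point in the air on the line from spot to the camera's lens, 30 percent of the way (52 mm out along bench_cam's x, 165 mm high). With the glass about 90 mm below the ink (112 mm from this point), the camera sees the ink mid-glass when the glass's z axis, from its centre, runs through this point; a miss of 1 mm shifts the ink about 1 mm in the glass
- mirror_grip (a point): middle of the inspection mirror's blue handle, 11 mm above its underside. Handle 110 mm long (x), 18 mm wide (y), 22 mm high (z up); x runs on along the rod to the mirror's head. A steel rod up to 9 mm thick starts 55 mm ahead
- glass (a point): centre of the face of the round mirror (49 mm glass, 52 mm frame): 150 mm ahead of mirror_grip along its x and 7.5 mm higher. z is the way the glass faces: with the handle level it faces up, leaning 32.3 degrees away from the handle, towards the head's end
- mirror: the inspection mirror, about 100 g, rigid: origin under the handle, 11 mm below mirror_grip, same axes; balance point about 18 mm ahead
- tin: closed red tin, 74 mm across, 93 mm high; leave alone. Origin under its centre
- bowl: terracotta bowl, 150 mm across, 65 mm high; leave alone. Origin under its centre
- shears: steel shears with black finger loops, about 250 x 105 x 14 mm, lying flat; leave alone. Origin under the pivot
- pen: white marker pen with a red cap, 123 mm long, 16 mm thick, lying; leave alone. Origin under its middle
- slipstone: small brown slip stone, 95 x 28 x 14 mm, lying flat; leave alone. Origin under its centre
Mind the look-alikes: they are no part of the job. There is more than one size of the bench_cam; the one meant has the size given above.

How it is judged:
On the way, in this order (a step that is already met when the one before it is completed fails the run):
1. the knife lies on both saddles with its ink above the stud, let go (horizontal distance between ink and spot below 0.012 m and z of ink in the frame of spot between -0.006 and 0.006 m and angle between ink's own z axis and vertical below 0.1 rad and contact force between the fingers and knife below 0.1 N and linear speed of knife below 0.03 m/s), for 0.3 s.
2. the mirror is lifted off the bench in the gripper (contact force between the fingers and mirror above 1 N and height (world z) of mirror_grip above 0.04 m and height (world z) of glass above 0.035 m), for 0.2 s.
At the end, for the whole second after the job is handed in: Knife released, level (0.1 rad) on both saddles, ink within 12 mm of the spot (6 mm in height). Mirror held steady in the fingers, clear of knife, rest, camera and bench; glass 70-110 mm from the ink, under it (30 mm), and its z axis passes the aim point within 10 mm in its x and y (all of step 1 and all of step 2 and x of aim in the frame of glass between -0.01 and 0.01 m and y of aim in the frame of glass between -0.01 and 0.01 m and z of aim in the frame of glass above 0.05 m and distance between glass and ink between 0.07 and 0.11 m and horizontal distance between glass and ink below 0.03 m and contact force between mirror and knife below 0.1 N and contact force between mirror and stand below 0.1 N and contact force between mirror and bench_cam below 0.1 N and linear speed of mirror below 0.03 m/s and angular speed of mirror below 0.2 rad/s); the arm keeps its last pose, push and grip.
It fails at once if the knife is dropped: it moves at over 0.5 m/s while the fingers do not touch it (contact force between the fingers and knife below 0.1 N and linear speed of knife above 0.5 m/s).
It fails at once if the knife is pressed hard onto the rest (over 80 N) (contact force between knife and stand above 80 N).
It fails at once if a bystander (tin, bowl, shears, pen or slip stone) is moved by more than 3 cm (distance of any of tin, bowl, shears, pen, slipstone from where it was at the start of the episode above 0.03 m).
It also fails if it takes over 64 s, if anything falls off the work surface, if the arm or the gripper's body presses on something with over 40 N, if the wrist force passes 120 N, or if a joint passes its speed limit or range.

## Working session

There is one attempt and no reset: what is moved stays moved. The work goes in short steps, each a Python script; the robot and the scene stay as the last script left them, time stands still between calls to the robot, and variables do not carry over. Pictures are saved under pics/ and viewed, and the job is handed in when it is done.

```bash
ls; mkdir -p pics; cat > h.py <<'E'
import numpy as np, cv2, pickle
from workcell import manip
from scipy.spatial.transform import Rotation as R
def snap(name,fn):
    p=np.array(manip.current_ee_pos());q=np.array(manip.current_tool_rot())
    d=manip.read_camera(name);d['p']=p;d['q']=q
    cv2.imwrite(f'pics/{fn}.png',d['color'][:,:,::-1]);pickle.dump(d,open(f'pics/{fn}.pkl','wb'));return d
def load(fn): return pickle.load(open(f'pics/{fn}.pkl','rb'))
def cam(d):
    "returns Rwc (cam->world), origin"
    if 'hand_eye' in d:
        H=np.array(d['hand_eye']);Rt=R.from_quat(d['q']).as_matrix()
        return Rt@H[:3,:3], d['p']+Rt@H[:3,3]
    Rm=cv2.Rodrigues(np.array(d['rvec'],float))[0]
    return Rm.T, -Rm.T@np.array(d['tvec']).ravel()
def ray(d,uv):
    Rw,o=cam(d);uv=np.atleast_2d(uv).astype(float)
    v=np.c_[(uv[:,0]-d['cx'])/d['fx'],(uv[:,1]-d['cy'])/d['fy'],np.ones(len(uv))]
    return o,v@Rw.T
def plane(d,uv,z):
    o,v=ray(d,uv);return o+v*((z-o[2])/v[:,2])[:,None]
def proj(d,X):
    Rw,o=cam(d);c=(np.atleast_2d(X)-o)@Rw
    return np.c_[c[:,0]/c[:,2]*d['fx']+d['cx'],c[:,1]/c[:,2]*d['fy']+d['cy']]
def tri(pairs):
    A=np.zeros((3,3));b=np.zeros(3)
    for d,uv in pairs:
        o,v=ray(d,uv);v=v[0]/np.linalg.norm(v[0]);M=np.eye(3)-np.outer(v,v);A+=M;b+=M@o
    return np.linalg.solve(A,b)
E
python3 - <<'E'
from h import *
for n in ('scene','top','wrist'):
    d=snap(n,n+'0'); Rw,o=cam(d);print(n,d['fx'],o,Rw[:,2])
print(manip.current_time())
for n in ('scene','top'):
    im=cv2.imread(f'pics/{n}0.png');cv2.imwrite(f'pics/{n}0b.png',cv2.resize(im,(800,600),interpolation=cv2.INTER_CUBIC))
E
```

```text
pics
scene 398.7592445451241 [1.11472256 0.62745895 1.17765632] [-0.51308934 -0.44135589 -0.73616867]
top 466.8594496747227 [0.24567054 0.0071834  1.71746134] [ 0.06913461 -0.01730656 -0.99745721]
wrist 306.8886631375086 [0.20232344 0.59602542 0.38285142] [ 0.22886008 -0.10853938 -0.96738941]
0.15
```

View pics/scene0b.png

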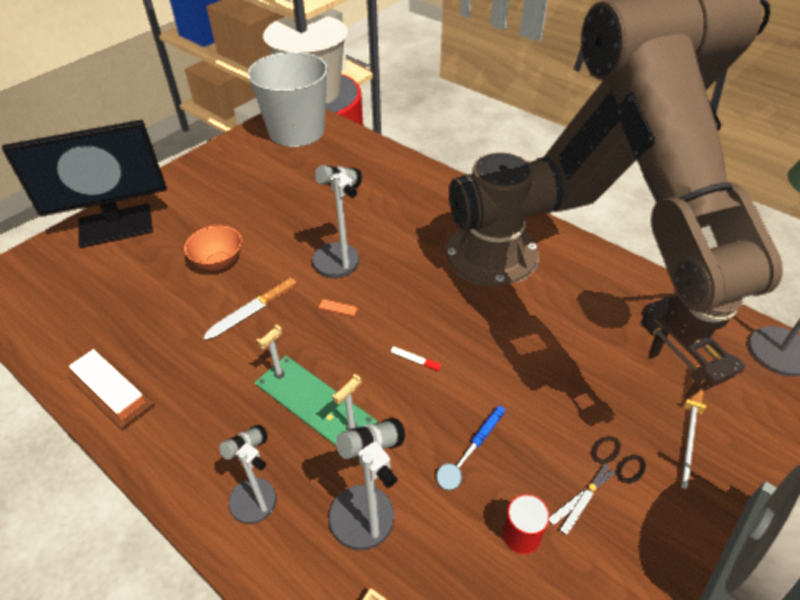

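View pics/top0b.png

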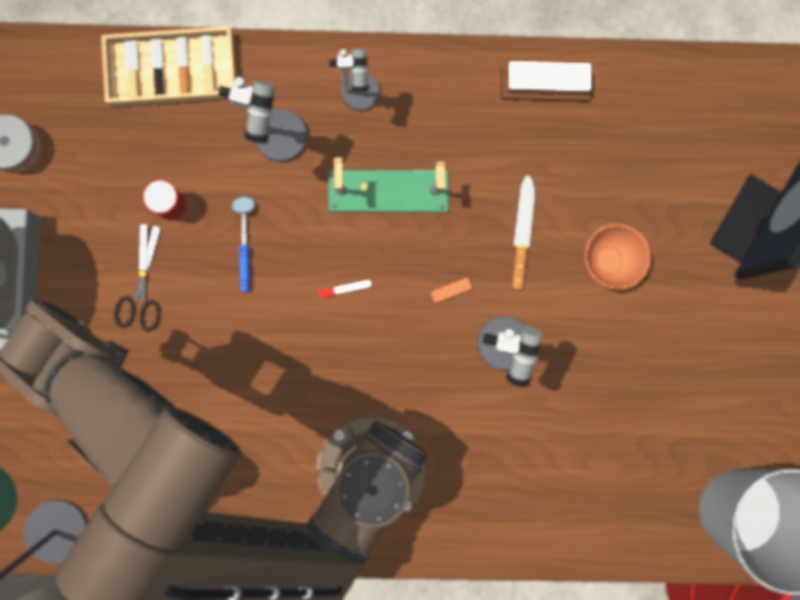

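View pics/wrist0.png

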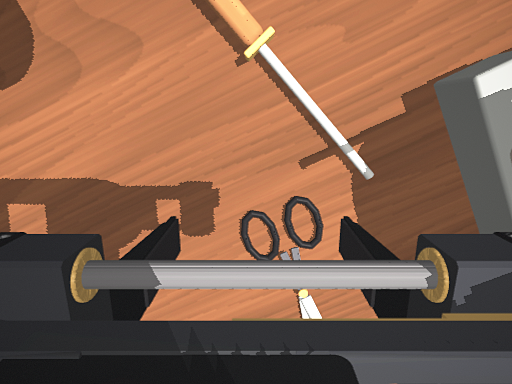

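Candidates (800x600 pixels):
- **Knife:** the wooden-handled kitchen knife (525,230 in top) against the sharpening steel (690,440 in scene) and the box knives (170,65 in top). I choose the first.
- **Camera:** (262,110) large and off-axis, (522,350) on the robot side, (358,70) small and straight ahead of the stud. I choose the last.
- **Mirror:** only one candidate, at (245,250).

Close crops next.

```bash
python3 - <<'E'
import cv2
im=cv2.imread('pics/top0.png')
a=cv2.resize(im[20:190,130:370],(800,566),interpolation=cv2.INTER_NEAREST)
cv2.imwrite('pics/topc.png',a)
im=cv2.imread('pics/scene0.png')
cv2.imwrite('pics/scenec.png',cv2.resize(im[170:360,120:360],(800,600*190//180-33),interpolation=cv2.INTER_NEAREST))
E
```

```text
(no output)
```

View pics/topc.png

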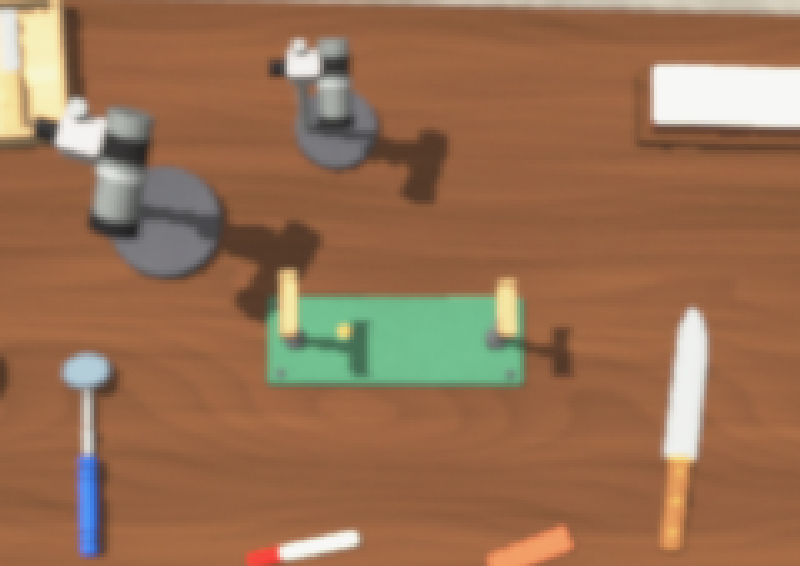

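View pics/scenec.png

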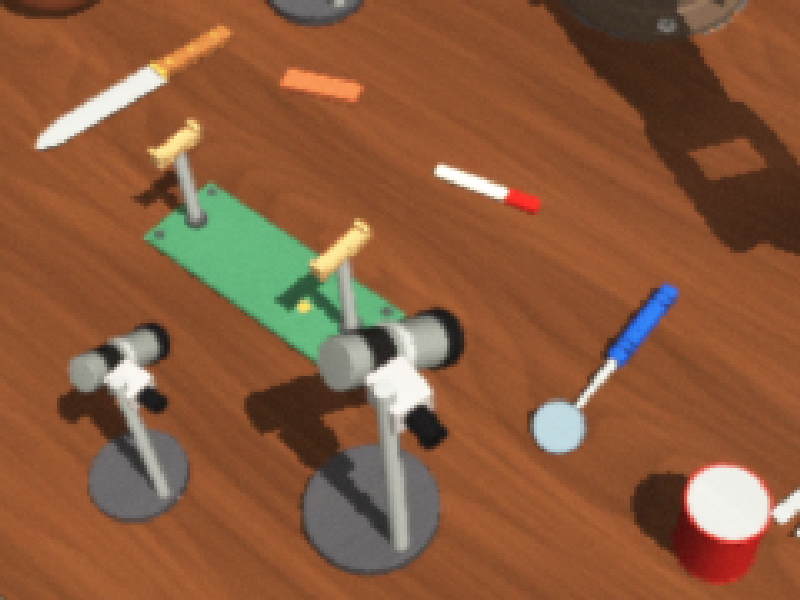

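```bash
cat > m0.py <<'E'
from h import *
t=load('top0');s=load('scene0')
def mask(d,f,roi):
    c=cv2.cvtColor(d['color'],cv2.COLOR_RGB2HSV).astype(int);m=f(c[...,0],c[...,1],c[...,2])
    z=np.zeros(m.shape,np.uint8);x0,y0,x1,y1=roi;z[y0:y1,x0:x1]=m[y0:y1,x0:x1]
    n,l,st,_=cv2.connectedComponentsWithStats(z);k=1+np.argmax(st[1:,4]);return (l==k)
def stats(d,m,z):
    v,u=np.nonzero(m);P=plane(d,np.c_[u,v],z)[:,:2];c=P.mean(0);w,V=np.linalg.eigh(np.cov((P-c).T))
    a=V[:,1];pr=(P-c)@a
    return c,np.arctan2(a[1],a[0]),pr.min(),pr.max(),len(u)
def crop(x,y): return int(130+x/3.333),int(20+y/3.33)
# top
green=mask(t,lambda h,s,v:(h>60)&(h<90)&(s>70),(200,100,300,145))
cn=max(cv2.findContours(green.astype(np.uint8),0,2)[0],key=cv2.contourArea)
rect=cv2.minAreaRect(cn);P=plane(t,cv2.boxPoints(rect),0.012);print('foot corners',P[:,:2].round(4),P.mean(0).round(4))
stud=np.array([130+343/3.333,20+330/3.33]);print('stud',plane(t,stud-.5,.013))
print('knife handle',stats(t,mask(t,lambda h,s,v:(h>8)&(h<25)&(s>110)&(v>190),(325,155,345,190)),.018))
print('knife blade',stats(t,mask(t,lambda h,s,v:(s<60)&(v>140),(320,105,350,162)),.0105))
print('mirror handle',stats(t,mask(t,lambda h,s,v:(h>105)&(h<130)&(s>120),(140,140,170,195)),.022))
print('glass',stats(t,mask(t,lambda h,s,v:(h>85)&(h<115)&(s>20)&(v>120),(140,120,170,140)),.0185))
E
python3 m0.py
```

```text
foot corners [[ 0.7017  0.1173]
 [ 0.7084 -0.1649]
 [ 0.6142 -0.1661]
 [ 0.6079  0.1151]] [ 0.6581 -0.0246  0.012 ]
stud [[0.6673018  0.03352363 0.013     ]]
knife handle (array([ 0.48008529, -0.33536909]), np.float64(3.0345706022669283), np.float64(-0.0488585894762531), np.float64(0.05012422761101658), 161)
knife blade (array([ 0.61158288, -0.35142693]), np.float64(3.0487689291006426), np.float64(-0.09070517006675805), np.float64(0.07786349485544511), 435)
mirror handle (array([0.46580652, 0.30743313]), np.float64(-3.096389254553358), np.float64(-0.05072269168207814), np.float64(0.05225708597891626), 138)
glass (array([0.61328261, 0.31430418]), np.float64(1.655451688590804), np.float64(-0.023453304193986484), np.float64(0.02097389787183358), 96)
```

```bash
python3 - <<'E'
from h import *
d=load('wrist0');print(np.array(d['hand_eye']).round(3));print(R.from_quat(d['q']).as_matrix().round(3))
print(proj(d,[[d['p'][0],d['p'][1],0]]))
def q(yaw): # tool x axis at yaw in world, z down
    c,s=np.cos(yaw),np.sin(yaw);return R.from_matrix(np.array([[c,s,0],[s,-c,0],[0,0,-1]])).as_quat()
for nm,p,y0 in (('knife',[.5,-.337,.25],-.1),('place',[.66,-.07,.25],1.6),('mir',[.48,.307,.2],.03),('mend',[.5,.03,.1],0)):
    for y in y0+np.array([-np.pi/2,np.pi/2]):
        s=manip.solve_ik(p,q(y));print(nm,round(y,2),None if s is None else np.round(s,2))
E
```

```text
[[ 1.    -0.001  0.     0.   ]
 [ 0.001  0.967  0.253 -0.071]
 [-0.001 -0.253  0.967 -0.161]
 [ 0.     0.     0.     1.   ]]
[[ 0.427  0.904 -0.001]
 [ 0.904 -0.427 -0.001]
 [-0.001 -0.    -1.   ]]
[[258.90966755 169.17223393]]
knife -1.67 [-0.7   0.43  1.58 -0.    1.13  0.97]
knife 1.47 [-0.7   0.43  1.58 -0.    1.13 -2.17]
place 0.03 [-0.21  0.52  1.42 -0.    1.2  -0.23]
place 3.17 None
mir -1.54 [ 0.45  0.44  1.72 -0.    0.98  1.99]
mir 1.6 [ 0.45  0.44  1.72 -0.    0.98 -1.15]
mend -1.57 [-0.07  0.49  1.99 -0.    0.66  1.5 ]
mend 1.57 [-0.07  0.49  1.99 -0.    0.66 -1.64]
```

```bash
cat >> h.py <<'E'
def q(yaw):
    c,s=np.cos(yaw),np.sin(yaw);return R.from_matrix(np.array([[c,s,0],[s,-c,0],[0,0,-1]])).as_quat()
E
python3 - <<'E'
from h import *
manip.move_pose([.70,-.13,.34],q(.03)); manip.hold(.2);snap('wrist','w_stand')
manip.move_pose([.46,-.335,.22],q(-1.67)); manip.hold(.2);snap('wrist','w_knife');print(manip.current_time())
E
```

```text
4.8333
```

View pics/w_stand.png

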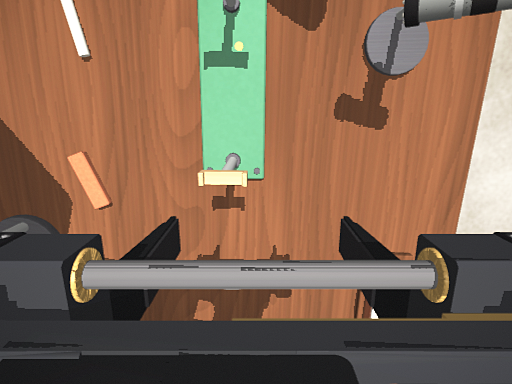

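View pics/w_knife.png

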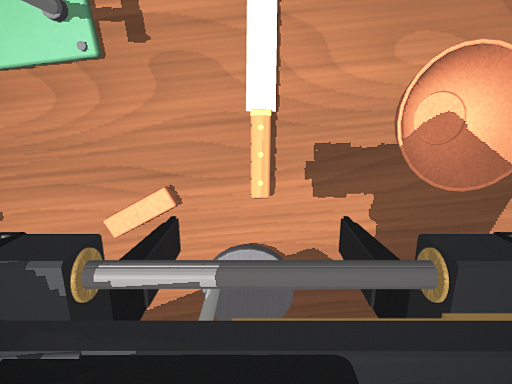

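```bash
python3 - <<'E'
from h import *
manip.move_pose([.74,-.02,.36],q(.03)); manip.hold(.2);snap('wrist','w_stand2')
print(manip.current_time())
d=load('w_stand2');cv2.imwrite('pics/w_stand2c.png',cv2.resize(d['color'][:240,120:440,::-1],(800,600),interpolation=cv2.INTER_NEAREST))
E
```

```text
6.7167
```

View pics/w_stand2c.png

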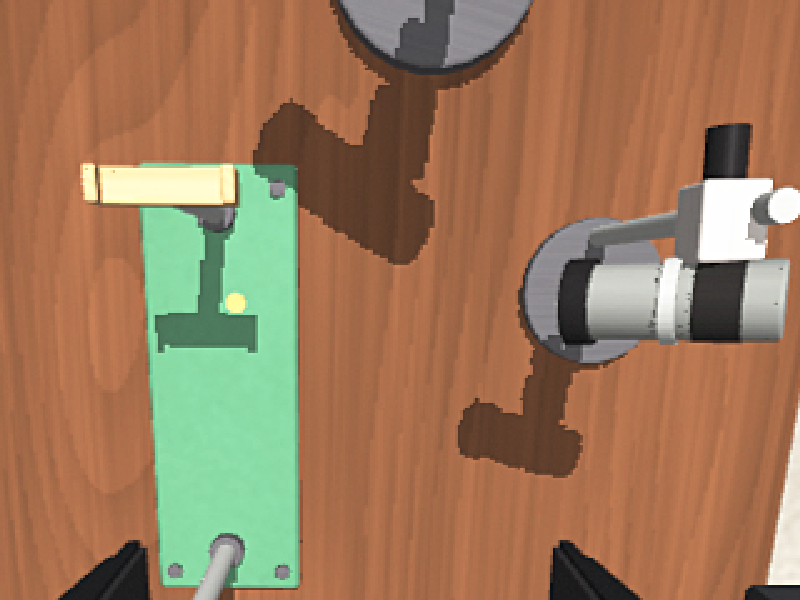

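```bash
python3 - <<'E'
from h import *
d=load('w_stand2');d1=load('w_stand');t=load('top0');k=load('w_knife')
hsv=lambda d:cv2.cvtColor(d['color'],cv2.COLOR_RGB2HSV).astype(int)
H=hsv(d);h,s,v=H[...,0],H[...,1],H[...,2]
# stud: yellow in foot
m=((h>20)&(h<35)&(s>60)&(v>150));m[:110]=0;m[135:]=0;m[:,:200]=0;m[:,230:]=0
V,U=np.nonzero(m);su=np.array([U.mean(),V.mean()]);stud=plane(d,su,.013)[0];print('stud',su,stud,len(U))
# other view
H1=hsv(d1);m1=(H1[...,0]>20)&(H1[...,0]<35)&(H1[...,1]>60)&(H1[...,2]>150);m1[:38]=0;m1[56:]=0;m1[:,:228]=0;m1[:,250:]=0
V,U=np.nonzero(m1);su1=np.array([U.mean(),V.mean()]);print('stud v1',plane(d1,su1,.013)[0],len(U))
# foot edges by green
for dd,nm,hh,r in((d,'v2',H,range(80,215,3)),(d1,'v1',H1,range(10,160,3))):
    g=(hh[...,0]>60)&(hh[...,0]<90)&(hh[...,1]>60)
    R_=[];L_=[]
    for y in r:
        x=np.nonzero(g[y])[0];x=x[(x>150)&(x<330)]
        R_.append([x.max()+.5,y]);L_.append([x.min()-.5,y])
    for nn,E in(('R',R_),('L',L_)):
        P=plane(dd,E,.012)[:,:2];f=np.polyfit(P[:,1],P[:,0],1);res=P[:,0]-np.polyval(f,P[:,1]);ok=abs(res)<.003;f=np.polyfit(P[ok,1],P[ok,0],1)
        print(nm,nn,'dir y yaw dev',-np.arctan(f[0]),'x at y=.033',np.polyval(f,.033),ok.sum())
# tall saddle ends tops
for nm,uv,z in (('Lend',(120+90/2.5,185/2.5),.168),('Rend',(120+228/2.5,185/2.5),.168),('lens ring',(120+578/2.5,301/2.5),.177),('rear',(120+780/2.5,300/2.5),.215)):
    print(nm,plane(d,np.array(uv)-.5,z)[0])
for nm,uv,z in (('lowL',(201,179),.1605),('lowR',(244.5,178),.1605)): print(nm,plane(d1,uv,z)[0])
# knife
Hk=hsv(k);h,s,v=Hk[...,0],Hk[...,1],Hk[...,2]
m=((h>10)&(h<35)&(s>120)&(v>190));m[:,:240]=0;m[:,285:]=0;m[:100]=0;m[205:]=0
m=cv2.morphologyEx(m.astype(np.uint8),cv2.MORPH_CLOSE,np.ones((5,5)))
cn=max(cv2.findContours(m,0,1)[0],key=cv2.contourArea);r=cv2.minAreaRect(cn);print(r)
P=plane(k,cv2.boxPoints(r),.016);print(P)
c=[]
for y in range(120,192,3):
    x=np.nonzero(m[y])[0];c.append([(x.min()+x.max())/2,y])
P=plane(k,c,.016);f=np.polyfit(P[:,0],P[:,1],1);print('handle line slope',f, np.arctan(f[0]))
m=((s<50)&(v>150));m[:,:235]=0;m[:,290:]=0;m[112:]=0
L=[]
for y in range(5,105,5):
    x=np.nonzero(m[y])[0];L.append([x.min()-.5,y,x.max()+.5])
L=np.array(L);A=plane(k,L[:,:2],.0105);B=plane(k,L[:,[2,1]],.0105)
print('blade edges',np.polyfit(A[:,0],A[:,1],1),np.polyfit(B[:,0],B[:,1],1))
E
```

```text
stud [213.67924528 120.64150943] [0.66483509 0.03364238 0.013     ] 53
stud v1 [0.66482647 0.03341385 0.013     ] 67
v2 R dir y yaw dev 0.01708628232502462 x at y=.033 0.7048123587807555 45
v2 L dir y yaw dev 0.017030347829074005 x at y=.033 0.6069393230557022 30
v1 R dir y yaw dev 0.018438640848735272 x at y=.033 0.7041278227517478 50
v1 L dir y yaw dev 0.01866692055423357 x at y=.033 0.6063591131442605 50
Lend [0.62484371 0.08671928 0.168     ]
Rend [0.68440647 0.08837844 0.168     ]
lens ring [0.83787951 0.04408288 0.177     ]
rear [0.90512866 0.04736701 0.215     ]
lowL [ 0.63417388 -0.13444569  0.1605    ]
lowR [ 0.68345661 -0.13180589  0.1605    ]
((262.0, 152.0), (104.0, 44.0), 90.0)
[[ 0.54558865 -0.32031781  0.016     ]
 [ 0.54066817 -0.37024193  0.016     ]
 [ 0.41710386 -0.36061432  0.016     ]
 [ 0.42245616 -0.30620803  0.016     ]]
handle line slope [-0.05302004 -0.31455101] -0.05297044350664443
blade edges [-0.12546621 -0.25783037] [-0.09958404 -0.30692884]
```

```bash
python3 - <<'E'
from h import *
k=load('w_knife')['color'][:220,200:320,::-1];cv2.imwrite('pics/kc.png',cv2.resize(k,(327,600),interpolation=cv2.INTER_NEAREST))
E
```

```text
(no output)
```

View pics/kc.png

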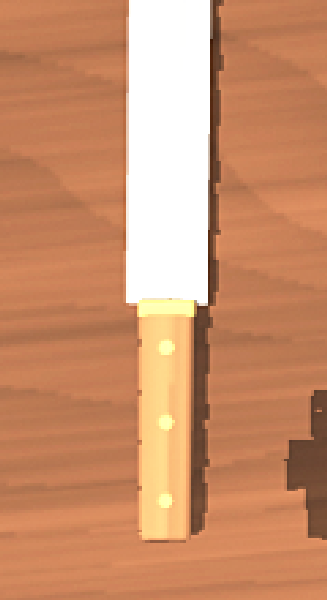

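```bash
python3 - <<'E'
from h import *
k=load('w_knife');c=lambda x,y:np.array([200+x/2.7255-.5,y/2.7255-.5])
P=np.array([plane(k,c(x,y),.018)[0] for x,y in ((166.3,300),(166,347),(166,422),(165,500),(164.5,541))]);print(P)
f=np.polyfit(P[:,0],P[:,1],1);print(f)
for x,y,z in ((127,302,.0105),(208,302,.0105),(128,1,.0105),(210,1,.0105)):print(plane(k,c(x,y),z)[0])
t=load('top0');tip=plane(t,[130+692/3.333,20+307/3.33],.0105);print('tip',tip)
E
```

```text
[[ 0.53279122 -0.34256659  0.018     ]
 [ 0.51359007 -0.34056719  0.018     ]
 [ 0.48179442 -0.33746559  0.018     ]
 [ 0.44719702 -0.33364328  0.018     ]
 [ 0.42832827 -0.3315703   0.018     ]]
[-0.10501539 -0.28667747]
[ 0.53364582 -0.32577138  0.0105    ]
[ 0.53024504 -0.36028223  0.0105    ]
[ 0.64743554 -0.33862626  0.0105    ]
[ 0.64426649 -0.37073132  0.0105    ]
tip [[ 0.70118356 -0.3579151   0.0105    ]]
```

```bash
python3 - <<'E'
from h import *
Q=q(-.105-np.pi/2)
manip.move_pose([.5129,-.3405,.10],Q)
manip.servo_line([.5129,-.3405,.0115],.08)
print(manip.current_contact_force())
manip.grab(25);manip.hold(.3);print('w',manip.current_width())
manip.servo_line([.5129,-.3405,.13],.1);print('w',manip.current_width(),manip.current_contact_force(),manip.current_ft_torque())
manip.servo_line([.5129,-.3405,.30],.2);manip.hold(.2)
snap('wrist','w_held');print(manip.current_ee_pos(),manip.current_time())
E
```

```text
[ 0.30088467  0.05976567 -0.35645828]
w 0.02416741247320695
w 0.02377167413408385 [-0.65898747  0.10627439 -2.21179   ] [-0.04692573  0.13383927 -0.02381288]
[ 0.51280397 -0.34042096  0.29915448] 13.6917
```

View pics/w_held.png

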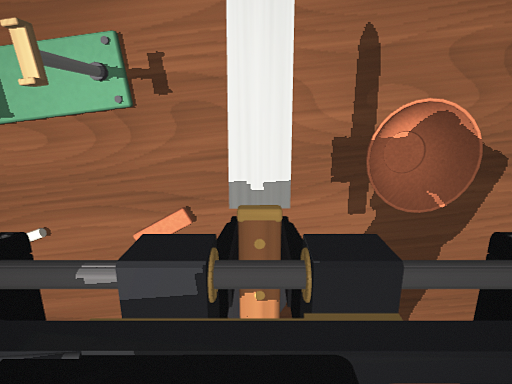

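```bash
python3 - <<'E'
from h import *
d=load('w_held');Rt=R.from_quat(d['q']).as_matrix()
for pt in ((-.017,-.02),(.017,-.02),(-.012,-.02),(.017,-.1),(-.017,-.1)):
    print(pt,proj(d,d['p']+Rt@np.array([pt[0],pt[1],-.004])),proj(d,d['p']+Rt@np.array([pt[0],pt[1],-.004-.0075])))
c=d['color'].astype(int).min(2)
for y in (5,40,80,120,150,200):
    x=np.nonzero(c[y,200:320]>(150 if y<180 else 100))[0]+200;print(y,x.min(),x.max())
E
```

```text
(-0.017, -0.02) [[228.58618809 209.44990604]] [[227.16393384 213.9972816 ]]
(0.017, -0.02) [[291.98655196 209.42436511]] [[293.4878687  213.97137412]]
(-0.012, -0.02) [[237.90841492 209.44615057]] [[236.91596963 213.99347225]]
(0.017, -0.1) [[296.48756942  47.35890324]] [[298.44963234  43.99833595]]
(-0.017, -0.1) [[224.16757788  47.41956023]] [[222.30074508  44.06289228]]
5 226 293
40 227 293
80 227 292
120 228 291
150 228 290
200 229 289
```

```bash
python3 - <<'E'
from h import *
Q=q(.0177)
p=np.array([.6567,-.0717])
manip.move_pose([*p,.28],Q);manip.hold(.2)
f0=np.array(manip.current_contact_force())
manip.servo_line([*p,.185],.1);manip.hold(.2)
f0=np.array(manip.current_contact_force());print('f0',f0,manip.current_ee_pos())
snap('wrist','w_pre');snap('scene','s_pre');snap('top','t_pre');print(manip.current_time())
im=load('s_pre')['color'][170:350,130:330,::-1];cv2.imwrite('pics/s_prec.png',cv2.resize(im,(666,600),interpolation=cv2.INTER_NEAREST))
E
```

```text
f0 [ 0.03758981 -0.03468728 -1.52082015] [ 0.65684694 -0.07173113  0.1855304 ]
16.5083
```

View pics/s_prec.png

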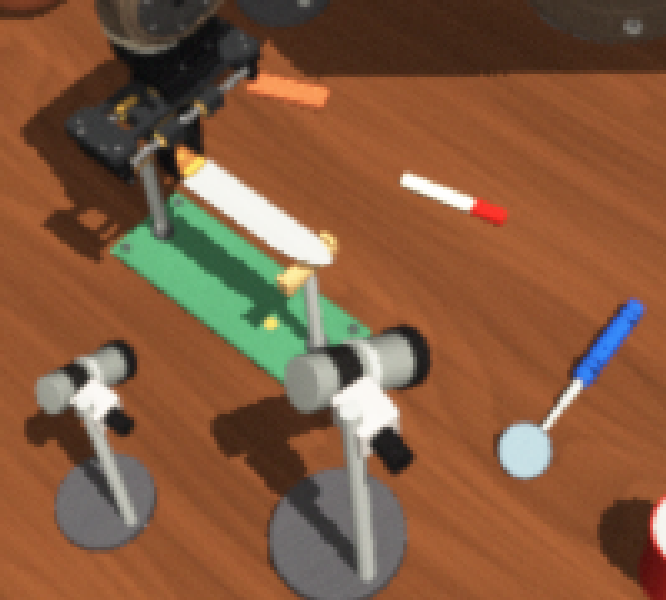

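View pics/w_pre.png

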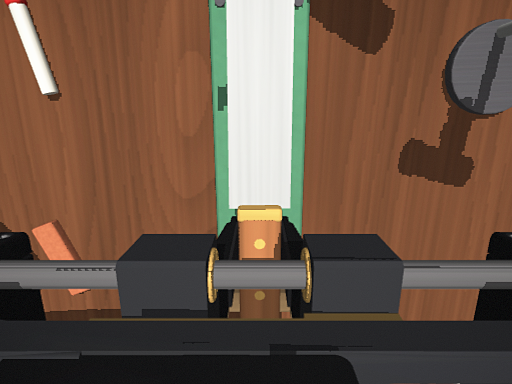

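```bash
python3 - <<'E'
from h import *
s=load('s_pre')
print([130+330/3.333,170+262/3.333])
for z in (.170,.176,.183,.190):print(z,proj(s,[.6533,.118,z]))
E
```

```text
[229.009900990099, 248.60786078607862]
0.17 [[228.21199753 251.28936783]]
0.176 [[228.09319264 250.15986443]]
0.183 [[227.95347584 248.83154692]]
0.19 [[227.81254763 247.49171238]]
```

```bash
python3 - <<'E'
from h import *
p=np.array([.6567,-.0717]);f0=np.array(manip.current_contact_force())
manip.servo_line([*p,.1675],.03);manip.hold(.15)
z=.1675
while z>.1615:
    f=np.array(manip.current_contact_force())-f0;t=manip.current_ft_torque();print(round(z,4),f.round(2),np.round(t,2),manip.current_ee_pos()[2])
    if f[2]>3: break
    z-=.001;manip.servo_line([*p,z],.02);manip.hold(.1)
snap('scene','s_down');snap('top','t_down');print(manip.current_time())
im=load('s_down')['color'][170:350,130:330,::-1];cv2.imwrite('pics/s_downc.png',cv2.resize(im,(666,600),interpolation=cv2.INTER_NEAREST))
E
```

```text
0.1675 [-0.47  0.81 -0.32] [-0.09  0.09  0.  ] 0.16770141130548558
0.1665 [ 0.19 -1.44 -0.75] [-0.04  0.07 -0.02] 0.1665263888159668
0.1655 [-0.1  -1.49  0.09] [-0.08  0.04  0.  ] 0.16549504899182968
0.1645 [-0.15 -0.09 -0.51] [-0.09  0.07  0.1 ] 0.16448273902416954
0.1635 [-1.92  0.    6.93] [0.01 0.4  0.03] 0.16398084651826259
18.8917
```

View pics/s_downc.png

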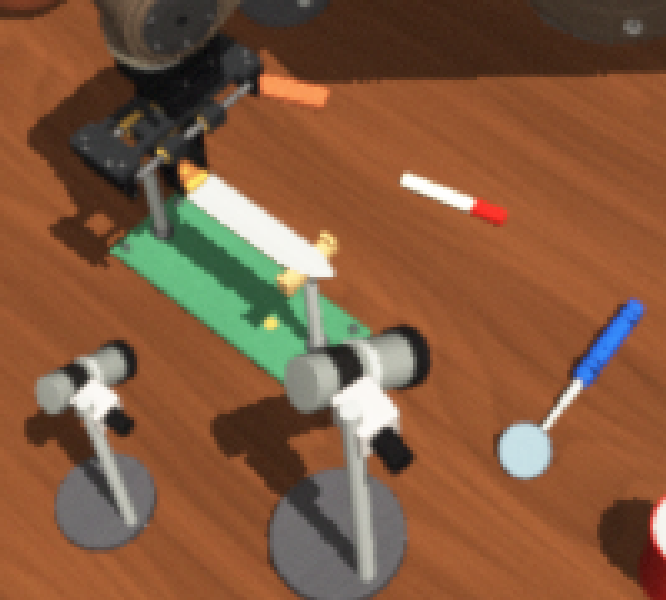

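```bash
python3 - <<'E'
from h import *
manip.open();manip.hold(.3)
p=manip.current_ee_pos()
manip.servo_line([p[0],p[1],.26],.12)
manip.move_pose([.68,-.09,.36],q(.0177));manip.hold(.4);snap('wrist','w_placed');snap('top','t_placed');print(manip.current_time())
E
```

```text
22.3917
```

View pics/w_placed.png

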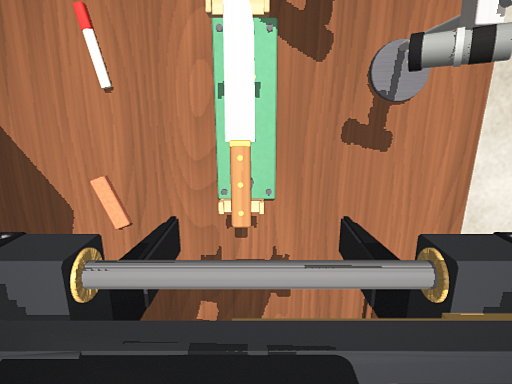

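```bash
python3 - <<'E'
from h import *
d=load('w_placed')
H=cv2.cvtColor(d['color'],cv2.COLOR_RGB2HSV);c=cv2.resize(d['color'][:240,180:300,::-1],(480,960)[::1],interpolation=cv2.INTER_NEAREST)
for y in range(139,230,8): 
    g=d['color'][y,205:290].astype(int);print(y,[tuple(x) for x in g[18:58:3]]) if y in(147,) else None
b=plane(d,[[240,140.5],[241,226.5],[240.3,157],[240.6,184],[240.6,212]],.1705);print(b)
kg=np.array([.6648,.0335])+R.from_euler('z',.0177).as_matrix()[:2,:2]@np.array([-.01,-.105]);print('nominal kg',kg)
m=d['color'].astype(int).min(2)>185
for y in (20,60,100,135):
    x=np.nonzero(m[y,215:265])[0]+215;print(y,x.min(),x.max(),plane(d,[[x.min()-.5,y],[x.max()+.5,y]],.163).round(4).tolist())
E
```

```text
147 [(np.int64(136), np.int64(220), np.int64(164)), (np.int64(138), np.int64(220), np.int64(167)), (np.int64(129), np.int64(204), np.int64(156)), (np.int64(243), np.int64(164), np.int64(106)), (np.int64(249), np.int64(183), np.int64(116)), (np.int64(249), np.int64(184), np.int64(118)), (np.int64(249), np.int64(180), np.int64(116)), (np.int64(242), np.int64(168), np.int64(109)), (np.int64(244), np.int64(169), np.int64(110)), (np.int64(119), np.int64(127), np.int64(96)), (np.int64(138), np.int64(221), np.int64(167)), (np.int64(136), np.int64(219), np.int64(164)), (np.int64(135), np.int64(216), np.int64(164)), (np.int64(136), np.int64(219), np.int64(164))]
[[ 0.6574141  -0.05080066  0.1705    ]
 [ 0.65876599 -0.15424676  0.1705    ]
 [ 0.65778231 -0.06950464  0.1705    ]
 [ 0.65818355 -0.10124155  0.1705    ]
 [ 0.65824652 -0.13572928  0.1705    ]]
nominal kg [ 0.65665997 -0.07166054]
20 223 252 [[0.6384, 0.0736, 0.163], [0.6699, 0.0741, 0.163]]
60 224 253 [[0.639, 0.0345, 0.163], [0.6714, 0.0351, 0.163]]
100 224 254 [[0.6385, -0.007, 0.163], [0.6731, -0.0064, 0.163]]
135 225 254 [[0.6392, -0.0455, 0.163], [0.6736, -0.045, 0.163]]
```

```bash
python3 - <<'E'
from h import *
manip.move_pose([.42,.305,.25],q(.045-np.pi/2));manip.hold(.2);snap('wrist','w_mir');print(manip.current_time())
im=load('w_mir')['color'][:240,160:360,::-1];cv2.imwrite('pics/w_mirc.png',cv2.resize(im,(500,600),interpolation=cv2.INTER_NEAREST))
E
```

```text
24.6
```

View pics/w_mirc.png

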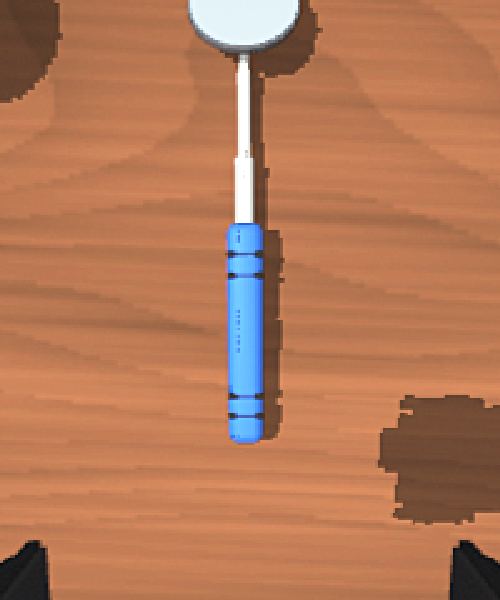

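```bash
python3 - <<'E'
from h import *
d=load('w_mir');c=lambda x,y:np.array([160+x/2.5-.5,y/2.5-.5])
P=np.array([plane(d,c(x,y),z)[0] for x,y,z in((245,224,.018),(245.3,264,.022),(245.7,405,.022),(246,443,.018),(244.5,50,.012))]);print(P)
f=np.polyfit(P[:4,0],P[:4,1],1);print(f)
m=(P[0]+P[3])/2;print(m)
for x in(.405,.43,.512):print(manip.solve_ik([x,.02,.065],q(.058-np.pi/2)))
E
```

```text
[[0.51690393 0.31186565 0.018     ]
 [0.49811484 0.31089489 0.022     ]
 [0.42884319 0.30773465 0.022     ]
 [0.40820294 0.30671518 0.018     ]
 [0.59471431 0.3154491  0.012     ]]
[0.04687125 0.28760044]
[0.46255344 0.30929041 0.018     ]
[-1.13899421e-01  4.70450628e-01  2.23614267e+00 -4.44089210e-16
  4.34999353e-01  1.39889691e+00]
[-1.07216563e-01  4.90455809e-01  2.17781380e+00 -4.44089210e-16
  4.73323042e-01  1.40557976e+00]
[-8.99274366e-02  5.62451927e-01  1.98265611e+00 -4.44089210e-16
  5.96484617e-01  1.42286889e+00]
```

```bash
python3 - <<'E'
from h import *
y=.0469;Q=q(y-np.pi/2);g=np.array([.4626,.3093])+.005*np.array([np.cos(y),np.sin(y)])
manip.move_pose([*g,.09],Q)
manip.servo_line([*g,.0115],.08)
manip.grab(35);manip.hold(.3);print('w',manip.current_width())
manip.servo_line([*g,.06],.1);manip.servo_line([*g,.20],.2);manip.hold(.3)
print('w',manip.current_width(),manip.current_contact_force(),manip.current_ee_pos(),manip.current_time())
snap('wrist','w_mheld')
E
```

```text
w 0.018078323447076324
w 0.017423045641110774 [-0.13285505 -0.61764662 -0.49535508] [0.46744666 0.30945234 0.19923895] 29.7167
```

View pics/w_mheld.png

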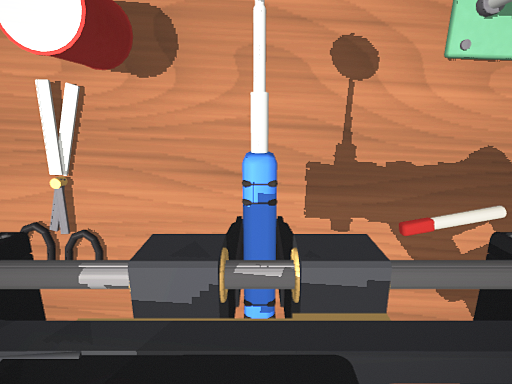

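```bash
python3 - <<'E'
from h import *
s=snap('scene','s_m');t=snap('top','t_m')
p=s['p'];y=.0469;e=np.array([np.cos(y),np.sin(y),0]);G=p+.145*e+[0,0,.007];print('nominal glass',G)
for d,n in((s,'s'),(t,'t')):
    u=proj(d,G)[0];print(n,u);x0,y0=(u-25).astype(int);c=d['color'][y0:y0+50,x0:x0+50,::-1];cv2.imwrite(f'pics/{n}_mc.png',cv2.resize(c,(400,400),interpolation=cv2.INTER_NEAREST));print(x0,y0)
a=cv2.imread('pics/s_mc.png');b=cv2.imread('pics/t_mc.png');cv2.imwrite('pics/mc.png',np.hstack([a,b]))
e=p+R.from_quat(s['q']).as_matrix()@np.array([0,-.05,-.0105]);print(proj(load('w_mheld'),e))
E
```

```text
nominal glass [0.61235158 0.31625397 0.20643104]
s [289.6983838  272.62668591]
264 247
t [145.00789256 118.75470367]
120 93
[[260.33146998 155.46444475]]
```

View pics/mc.png

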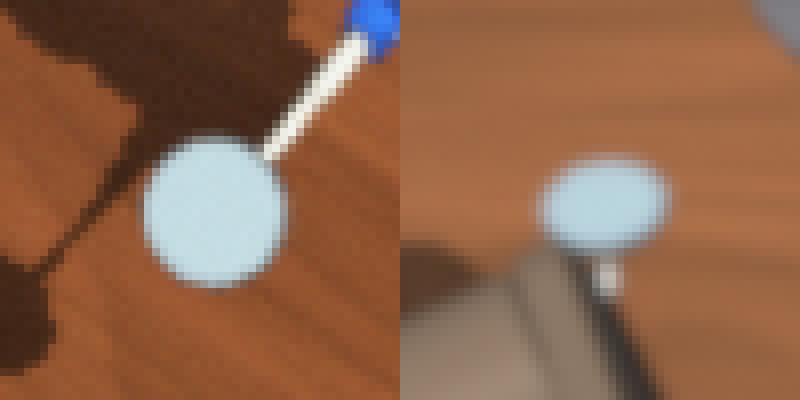

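```bash
python3 - <<'E'
from h import *
s=load('s_m');t=load('t_m')
def cen(d,x0,y0):
    H=cv2.cvtColor(d['color'],cv2.COLOR_RGB2HSV).astype(int)[y0:y0+50,x0:x0+50]
    m=((H[...,0]>85)&(H[...,0]<115)&(H[...,1]>20)&(H[...,2]>150)).astype(np.uint8)
    c=max(cv2.findContours(m,0,1)[0],key=cv2.contourArea);e=cv2.fitEllipse(c);return np.array(e[0])+[x0,y0],e
a,e1=cen(s,264,247);b,e2=cen(t,120,93);print(a,b,e1[1:],e2[1:])
G=tri([(s,a),(t,b)]);print(G,proj(s,G),proj(t,G))
# predicted glass ellipse for level
y=.0469;n=R.from_euler('z',y).apply([np.sin(np.radians(32.3)),0,np.cos(np.radians(32.3))])
for dp in (-.1,0,.1):
  for dr in (-.1,0,.1):
    Rm=R.from_euler('z',y)*R.from_euler('y',dp)*R.from_euler('x',dr)*R.from_euler('y',np.radians(32.3))
    th=np.linspace(0,6.28,60);C=G+Rm.apply(np.c_[np.cos(th),np.sin(th),0*th]*.0245)
    o=[cv2.fitEllipse(proj(d,C).astype(np.float32)) for d in (s,t)];print(dp,dr,[tuple(np.round([*k[1],k[2]],1)) for k in o])
E
```

```text
[290.26826859 272.95695305] [145.13848686 118.47846603] ((16.061437606811523, 16.80352783203125), 170.80616760253906) ((9.219367027282715, 13.324029922485352), 77.9899673461914)
[0.61268684 0.31696686 0.20602465] [[289.82348408 272.9278904 ]] [[144.81718451 118.67907583]]
-0.1 -0.1 [(np.float64(17.5), np.float64(17.9), np.float64(176.3)), (np.float64(11.2), np.float64(15.1), np.float64(72.0))]
-0.1 0 [(np.float64(17.3), np.float64(17.8), np.float64(15.1)), (np.float64(11.4), np.float64(15.2), np.float64(79.2))]
-0.1 0.1 [(np.float64(16.9), np.float64(17.8), np.float64(23.6)), (np.float64(11.5), np.float64(15.3), np.float64(86.6))]
0 -0.1 [(np.float64(17.3), np.float64(18.0), np.float64(169.7)), (np.float64(10.1), np.float64(15.1), np.float64(74.0))]
0 0 [(np.float64(17.1), np.float64(17.9), np.float64(0.5)), (np.float64(10.4), np.float64(15.2), np.float64(80.5))]
0 0.1 [(np.float64(16.7), np.float64(17.9), np.float64(8.6)), (np.float64(10.5), np.float64(15.3), np.float64(87.2))]
0.1 -0.1 [(np.float64(17.1), np.float64(18.0), np.float64(161.6)), (np.float64(9.0), np.float64(15.2), np.float64(75.8))]
0.1 0 [(np.float64(16.8), np.float64(18.0), np.float64(170.4)), (np.float64(9.2), np.float64(15.2), np.float64(81.7))]
0.1 0.1 [(np.float64(16.4), np.float64(18.0), np.float64(177.6)), (np.float64(9.4), np.float64(15.3), np.float64(87.8))]
```

```bash
python3 - <<'E'
from h import *
S=np.array([.6648,.0335])
for n,uv in(('w_placed',(415,51.5)),('w_stand2',(350.7,119.9))):
    P=plane(load(n),uv,.177)[0];print(P,np.linalg.norm(P[:2]-S),np.arctan2(*(P[:2]-S)[::-1]))
d=load('w_placed')['color'][20:90,390:512,::-1];cv2.imwrite('pics/wpc.png',cv2.resize(d,(732,420),interpolation=cv2.INTER_NEAREST))
E
```

```text
[0.83837288 0.04397182 0.177     ] 0.17388847650645492 0.06025793869294269
[0.83787951 0.04408288 0.177     ] 0.1734027533065 0.06106860317294756
```

View pics/wpc.png

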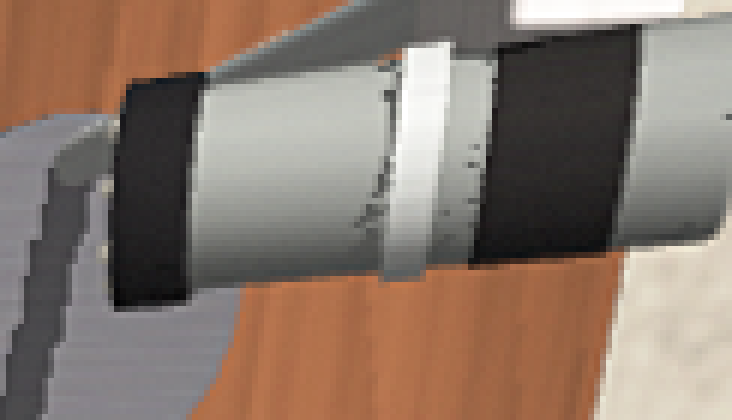

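```bash
python3 - <<'E'
from h import *
y=.06;Q=q(y-np.pi/2);e=np.array([np.cos(y),np.sin(y)]);T=np.array([.6648,.0335])-.0081*e-.145*e
A=T-.085*e
manip.move_pose([*A,.20],Q)
manip.servo_line([*A,.063],.12)
f0=np.array(manip.current_contact_force())
manip.servo_line([*T,.063],.05);manip.hold(.5)
print(T,manip.current_ee_pos(),np.array(manip.current_contact_force())-f0,manip.current_width(),manip.current_time())
for n in('wrist','scene','top'):snap(n,n[0]+'_end')
im=load('s_end')['color'][170:350,130:330,::-1];cv2.imwrite('pics/s_endc.png',cv2.resize(im,(666,600),interpolation=cv2.INTER_NEAREST))
im=load('t_end')['color'][60:200,150:340,::-1];cv2.imwrite('pics/t_endc.png',cv2.resize(im,(760,560),interpolation=cv2.INTER_NEAREST))
E
```

```text
[0.5119755  0.02431951] [0.51199541 0.02432207 0.06300629] [-0.6192512  -0.71484628  1.35471425] 0.01775712569189966 34.6333
```

View pics/s_endc.png

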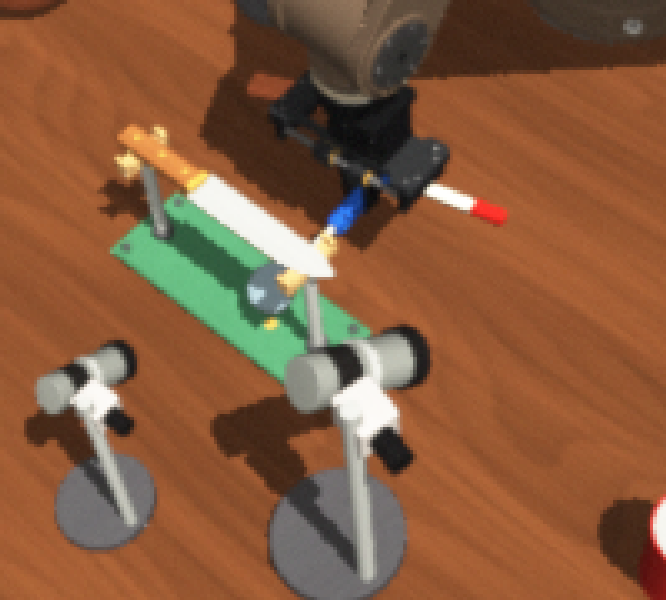

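View pics/w_end.png

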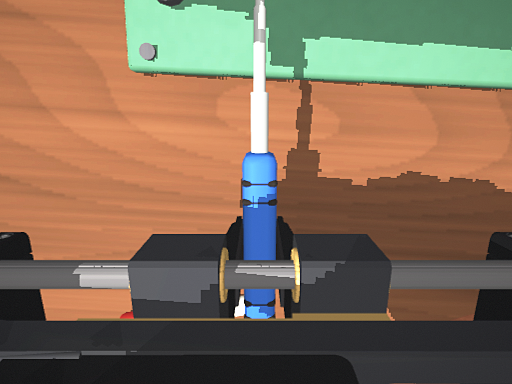

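View pics/t_endc.png

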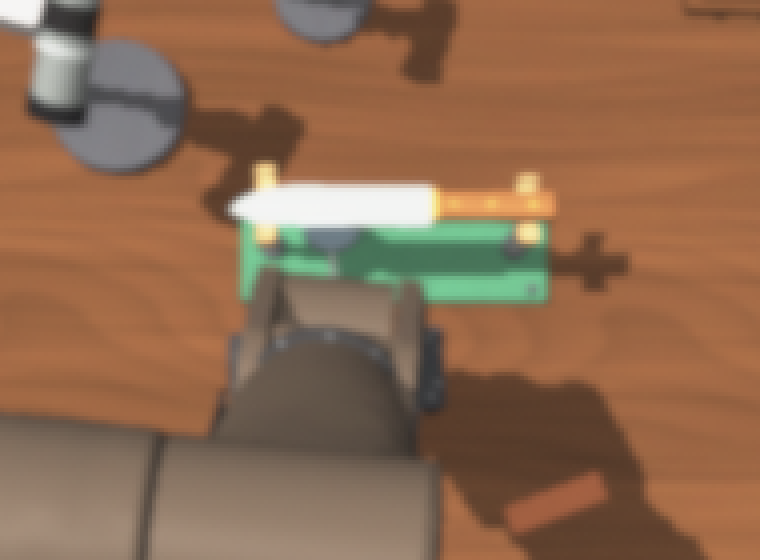

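```bash
python3 - <<'E'
from h import *
s=load('s_end');Rm=R.from_euler('z',.06)*R.from_euler('y',np.radians(32.3));G=np.array([.6567,.033,.0697])
th=np.linspace(0,6.28,40);C=G+Rm.apply(np.c_[np.cos(th),np.sin(th),0*th]*.026)
u=((proj(s,C)+.5-[130,170])*3.333).astype(np.int32);im=cv2.imread('pics/s_endc.png');cv2.polylines(im,[u],True,(0,0,255),1)
cv2.imwrite('pics/ov.png',cv2.resize(im[200:380,180:400],None,fx=3,fy=3))
a=Rm.inv().apply(np.array([.7167,.0366,.165])-G);print('aim in glass',a,np.linalg.norm(G-[.6648,.0335,.16]))
E
```

```text
aim in glass [-1.16862769e-04 -4.31844500e-06  1.12672252e-01] 0.09066393990997744
```

View pics/ov.png

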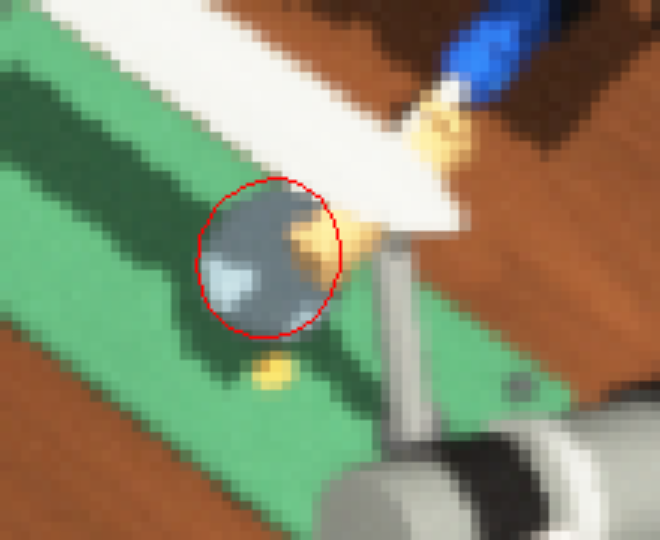

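The predicted outline of the glass matches the picture to within about a pixel, so I'm handing in.

```bash
python3 - <<'E'
from h import *
print(np.abs(manip.current_dq()).max(),manip.current_time());manip.finish_job()
E
```

```text
0.0027494960854937364 34.7833
the job is handed in; nothing more can be done
```

The knife is lying released across both saddles, the mirror is held under the blade, and the job was handed in at about 35 s. No verdict was reported. No check failed, though I had no bench camera picture of the ink itself; the aim is worked out from the other cameras.

- **Knife:** it touched the saddles with about 7 N. Seen from above afterwards, it lay about 1 mm from its intended spot.
- **Mirror:** the glass was within about 1 mm of where I expected it in the gripper. At the end its outline in the scene picture matched the prediction to about a pixel.
- **Aim:** from the measured poses, the glass sits 91 mm from the ink and 8 mm to the side of it horizontally. Its axis passes the aim point with a miss of about 0 mm; I put the real error at 2–3 mm, from camera calibration.
- **Contact and steadiness:** contact readings stayed near zero and the arm was still. The last pictures show the mirror clear of the knife, rest and bench camera, and I saw no sign that anything else had moved.

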